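# Set a transfer board to the overhang gauge and hold it

### The job

Put the grey gauge block into the pocket of the metal gauge socket, let go of it and swing the socket's lever shut over it. Then take the paddle-shaped wooden board by its handle and slide it along its riser, flat and straight out, without lifting it off or letting it tip, until the middle of its blunt end is level with the thin ridge on top of the gauge block (within about 5 mm); the board is then past its balance point, so finish still holding the handle so that it stays level. Leave the jar, the shaker and the timer alone.

Things in the scene. Friction and masses are not known exactly. Their poses are not given: they have to be found in the camera images.
- stand: Fixed low wooden riser, 170 (x) x 80 (y) x 80 mm high, flat top that carries the board. Origin: centre of its underside, on the worktop. The board slides out along the riser's own -y (roughly to the robot's right) over its front edge at local y = -40 mm; its back edge is at local y = +40 mm.
- board: Loose wooden paddle board, 16 mm thick, about 0.35 kg, lying on the riser. Blade 110 mm wide (x) and 240 mm long (local y -120 to +120 mm), handle 34 mm wide at local y +120 to +230 mm (247 mm at its rounded end), which sticks out behind the riser 80 mm above the worktop. Origin: centre of the blade's underside; local z up. Centre of mass near local y = +20 mm, so at the gauge it tips over the riser's front edge unless its handle is held down.
- board_tip (a point): Middle of the board's blunt front end (local y = -120 mm), on its upper face. This is what must come level with the gauge ridge.
- board_grip (a point): Point in the middle of the handle, at half its thickness, 315 mm behind board_tip, where fingers can take it from above across its 34 mm width; at the gauge it is still about 30 mm or more behind the riser's back edge, so fingertips may reach below the handle.
- gauge_base: Fixed aluminium gauge socket, 66 (x) x 86 (y) x 45 mm block with a rectangular pocket 38 (x) x 60 (y) mm, 25 mm deep from the top, its floor 20 mm above the worktop. It stands beside the board's path, on the far side from the robot, its axes parallel to the riser's; the distance along y from the riser differs each time. Origin: on the worktop, under the centre of the pocket. The ridge of a seated block stands at local y = 0.
- lever_pivot (a point): Vertical pivot axis of the lever, at local (-45, -22) mm of gauge_base, 51 mm above the worktop.
- lock_lever (a joint): Swing lever (rad), turning level about its upright pivot, counterclockwise from above as it grows: 0 = pointing to the socket's -y, fully open; 1.57 (stop) = fully shut, pointing to the socket's +x across one shoulder of the block, 2 mm above it. Starts between 0 and 0.3; stays where it is left (about 0.5 N at the knob moves it). It can shut only if the block is fully down.
- lock_knob (a point): Top centre of the lever's upright black knob, 16 mm diameter, 35 mm high (55 to 90 mm above the worktop), 85 mm from the pivot; it may be pinched or pushed.
- gauge_block: Loose grey gauge block, 0.12 kg. Foot 34 (x) x 56 (y) x 25 mm high, on it an upright fin 26 (x) x 12 (y) mm up to 70 mm, and on the fin a steel ridge 4 mm thick (y), up to 80 mm. Symmetrical: a half turn makes no difference. Starts upright on the worktop. Origin: centre of its underside. Seated, its x and y run along the socket's and its foot is flush with the socket's top. Grip the fin across its 12 mm.
- gauge_mark (a point): Middle of the top of the ridge on the gauge block, 80 mm above its underside: the mark.
- vanilla_jar: Bystander: loose spice jar with a dark cap, 44 mm diameter, 105 mm high, origin under its centre. Must stay where it is.
- sugar_shaker: Bystander: loose clear sugar shaker, 44 mm diameter, 90 mm high, origin under its centre. Must stay where it is.
- timer: Bystander: loose white kitchen timer lying flat, 66 x 66 x 24 mm, under the board's path, origin under its centre. Must stay where it is.
There are look-alikes about, which are no part of the job. What is shaped like the gauge_block but purple is not meant. Leave any purple look-alike of the gauge_base alone.

How it is judged:
On the way, in this order (a step that is already met when the one before it is completed fails the run):
1. the gauge block sits fully down in the pocket, let go (x of gauge_block in the frame of gauge_base between -0.004 and 0.004 m and y of gauge_block in the frame of gauge_base between -0.004 and 0.004 m and z of gauge_block in the frame of gauge_base between 0.017 and 0.0225 m and angle between gauge_block's own z axis and vertical below 0.06 rad and contact force between the fingers and gauge_block below 0.05 N), for 0.2 s.
2. the lever is shut over the seated block (x of gauge_block in the frame of gauge_base between -0.004 and 0.004 m and y of gauge_block in the frame of gauge_base between -0.004 and 0.004 m and z of gauge_block in the frame of gauge_base between 0.017 and 0.0225 m and angle between gauge_block's own z axis and vertical below 0.06 rad and value of joint lock_lever above 1.42 rad), for 0.2 s.
3. the board's end is level with the gauge ridge, board flat on the riser (y of board_tip in the frame of gauge_base between -0.006 and 0.006 m and angle between the y axis of board and the y axis of stand, either way round below 0.1 rad and x of board in the frame of stand between -0.03 and 0.03 m and angle between board's own z axis and vertical below 0.05 rad and z of board in the frame of stand between 0.074 and 0.086 m), for 0.2 s.
At the end, for the whole second after the job is handed in: Block fully down in the pocket (4 mm sideways, 2.5 mm high), lever shut (over 1.42 rad); board end within 6 mm of the ridge line, straight (0.1 rad, 30 mm sideways), level (0.05 rad), at the riser's top height (6 mm), at rest, fingers still on it (over 0.5 N) and off the block (all of step 2 and all of step 3 and contact force between the fingers and board above 0.5 N and contact force between the fingers and gauge_block below 0.05 N and linear speed of board below 0.01 m/s); the arm keeps its last pose, push and grip.
It fails at once if the board tips (over 0.15 rad) (angle between board's own z axis and vertical above 0.15 rad).
It fails at once if the board is lifted more than 20 mm off the riser (z of board in the frame of stand above 0.1 m).
It fails at once if the jar is moved by more than 30 mm (distance of vanilla_jar from where it was at the start of the episode above 0.03 m).
It fails at once if the shaker is moved by more than 30 mm (distance of sugar_shaker from where it was at the start of the episode above 0.03 m).
It fails at once if the timer is moved by more than 30 mm (distance of timer from where it was at the start of the episode above 0.03 m).
It also fails if it takes over 61 s, if anything falls off the work surface, if the arm or the gripper's body presses on something with over 40 N, if the wrist force passes 120 N, or if a joint passes its speed limit or range.

### The arm

A 6-joint arm with a two-finger parallel gripper is mounted at the origin on the work surface; the furniture and walls round the work are solid. World frame = base frame: x ahead of the robot, y to its left, z up, the work surface at z = 0. Lengths are in m, angles in rad, forces in N, time in s.
With the tool pointing down it reaches from about 0.35 to 0.975 m from the base axis. Payload 4.9 kg.
Tool frame: the origin (TCP) lies at the very end of the fingers, on their centre line; the grasp point (between the pads) lies 19 mm behind it; z points along the fingers, y is the line along which they close (so a half turn about z gives the same grasp; the last joint's range is limited). The gripper opens to 85 mm and grips with 20 to 120 N. Pads are 22 mm wide; open, the fingers measure 114 mm over their backs; the gripper's body (76 mm by 85 mm) begins 54 mm behind the grasp point. The pads swing forward as they close: fully open they stand 13 mm farther back than shut.
Start: joints at [1.052, 0.053, 1.613, -0, 1.476, -0.119], TCP at [0.243, 0.576, 0.231] pointing down, gripper open.
Joint ranges: [-3.01, 3.01], [-1.01, 2.22], [0.06, 2.58], [-1.02, 4.17], [0.09, 2.62], [-3.14, 3.14]. Speed limits (rad/s): [2.57, 2.57, 3.14, 3.14, 3.14, 3.14].

### API

Orientations are given as a rotation vector (axis times angle).
In Python, from station import get_obs, get_image, finish_job gives the robot as it stands. The module is installed in compiled form; this text tells all that it offers.
- The arm moves only by the tool carry_out, never from a script. Its argument "rows" is a list of rows, each a list of 7 numbers: the turn, a rotation vector about the tool's x, y, z as a fraction of full scale, then the shift along the tool's x, y, z as a fraction of full scale, then the closure, from -1 (fully open) to 1 (shut). A call has 1 to 5 rows; each row is the pose to reach, as a shift and turn from the pose commanded when the call began, along the tool's axes at that moment, turning the shorter way round; what a row does not reach only later rows make up. Full scale, the value 1, is 300 mm for a shift and pi rad for a turn. A row lasts 1/10 s, in which the tool goes at most 50 mm and 8.59 degrees, less where a joint would pass 70% of its speed; a pose out of reach is approached as far as the arm can. A call with a number of a shift or a turn outside -1 to 1 is refused whole. A call with a gripper value outside its range is refused whole. The fingers move at their own pace and stop on an object; "force" is the grip in N (left out, the last holds). Time passes only in rows, so rows that repeat a pose let the fingers close. It gives the time, the measured TCP pose, the force, the opening and the grip force at its end, in the units of the state.
- get_obs(): the state, without advancing time (a new reading comes with each control period).
- get_image(name): name is "scene" or "top"; returns a dict with "img" (400x640x3 uint8, blue, green, red), "mtx" (3x3 intrinsics, pixels), "D" ([k1, k2, p1, p2, k3] as OpenCV has them; the pictures are not rectified), "R" (3x3) and "t" (3): a world point X has camera coordinates R X + t. Camera axes: x right, y down, z forward; pixel columns grow to the right and rows downward; lengths in m; the calibration is good to about 2 mm. A picture is of the moment at which its call begins. There is no depth.
- finish_job(): hands the job in; it is judged then, once.
The state is a dict: "t": time; "q": joint angles; "dq": joint speeds; "effort": joint torques, N m; "tool_pos": TCP position; "tool_rot": TCP orientation; "contact_force": force on the tool from outside, world axes, zero at the start; "wrist_torque": the same for the moment, N m; "opening": finger opening in m; "grip_force": force on a finger pad.
Only numpy, scipy, OpenCV 4.12 (cv2) and the standard library are available. Lean on these libraries where they do the work, as an engineer would, in place of code of your own. Each camera call takes 0.05 s, during which the arm holds its last target. There are 200 camera calls.

## Working session

There is one attempt and no reset: what is moved stays moved. The work goes in short steps, Python scripts to look and compute and a tool call to move; the robot and the scene stay as the last step left them, time stands still between calls to the robot, and variables do not carry over. Pictures are saved under pics/ and viewed, at most 12 in all, crops included, and the job is handed in when it is done.

Besides the shell and the picture viewer there is one more tool, called by a JSON object that holds its "api" and its "payload", one argument or row to a line. carry_out: Moves the arm, as the interface text tells. Shift numbers are shares of 300 mm and turn numbers shares of pi rad, none past 1 either way. Its arguments: {"type":"object","properties":{"rows":{"type":"array"},"force":{"type":"number"}},"required":["rows"]}

```bash
mkdir -p pics
cat > h.py <<'E'
import numpy as np, cv2, pickle
from scipy.spatial.transform import Rotation as Ro
def ray(c,u,v):
    p=cv2.undistortPoints(np.array([[[u,v]]],float),c["mtx"],c["D"])[0,0]
    R,t=np.array(c["R"]),np.array(c["t"]); return -R.T@t, R.T@np.array([p[0],p[1],1])
def onz(c,u,v,z):
    o,d=ray(c,u,v); return o+d*(z-o[2])/d[2]
def proj(c,X):
    return cv2.projectPoints(np.array(X,float).reshape(-1,1,3),cv2.Rodrigues(np.array(c["R"]))[0],np.array(c["t"],float),c["mtx"],c["D"])[0].reshape(-1,2)
def load(n): return pickle.load(open(n,'rb'))
def snap(cam,n):
    from station import get_image
    c=get_image(cam); c={k:np.array(v) for k,v in c.items()}
    c["D"]=c["D"].astype(float); pickle.dump(c,open(n,'wb')); return c
E
python3 - <<'E'
from h import *
from station import get_obs
for n in("scene","top"):
    c=snap(n,n+".pkl"); cv2.imwrite(f"pics/{n}.png",c["img"]); print(n,-c["R"].T@c["t"],c["R"][2],c["mtx"][0,0])
print(get_obs())
E
```

```text
scene [-0.12245392 -0.99338713  0.89537326] [ 0.47422496  0.64877092 -0.5951529 ] 386.5878393375176
top [ 0.39697124 -0.0964112   1.78983926] [ 0.08062243 -0.00249041 -0.9967416 ] 486.621688876274
{'t': 0.1, 'q': array([ 1.05200032e+00,  5.33347906e-02,  1.61414850e+00,  1.20182043e-05,
        1.47601418e+00, -1.19004129e-01]), 'dq': array([ 0.00090505, -0.000917  , -0.00469911,  0.00066414, -0.00118823,
        0.00121406]), 'effort': array([ 2.54681318e-04, -3.94897664e+01, -3.71366215e+01, -1.13506160e-04,
        3.71366812e-03, -1.67759617e-05]), 'tool_pos': array([0.24298402, 0.57522116, 0.23016361]), 'tool_rot': array([-6.23698377e-01, -3.07843684e+00,  2.83477778e-03]), 'contact_force': array([0.48331621, 0.80507664, 0.54005402]), 'wrist_torque': array([ 0.0055192 , -0.01843659,  0.04870021]), 'grip_force': 0.0, 'opening': 0.08548862732676282}
```

View pics/scene.png

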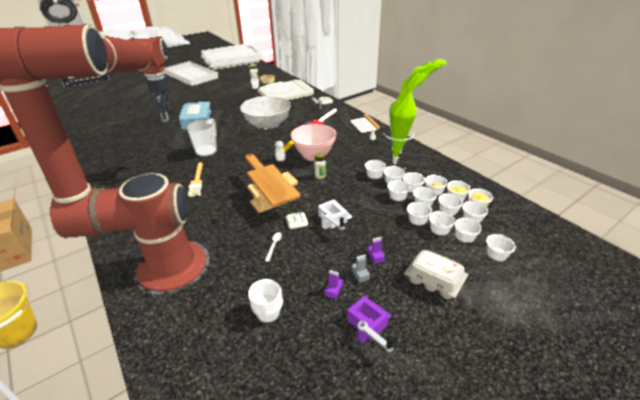

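View pics/top.png

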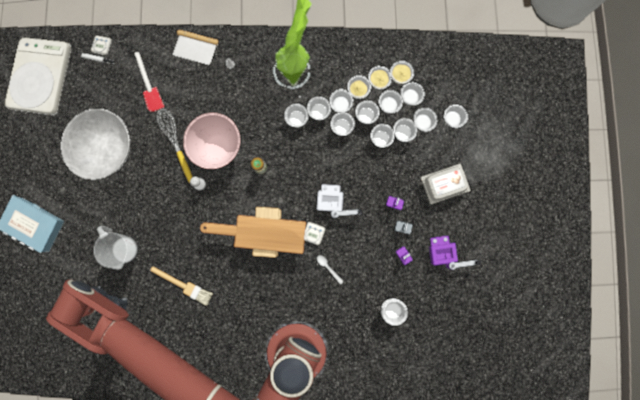

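The grey block is at top (403,228) and scene (361,268). The purple look-alikes at top (396,203) and (404,256) have the wrong colour. The aluminium socket is at top (330,198); the purple one at (443,250) is a decoy. I'll confirm this in one enlarged crop.

Run:
```python
from h import *
t=load("top.pkl")["img"];s=load("scene.pkl")["img"]
f=cv2.INTER_CUBIC
a=np.hstack([cv2.resize(t[180:225,300:365],(400,277),interpolation=f),cv2.resize(t[190:270,380:480],(400,277),interpolation=f)])
b=np.hstack([cv2.resize(s[190:235,280:360],(400,225),interpolation=f),cv2.resize(s[230:300,320:400],(400,225),interpolation=f)])
cv2.imwrite("pics/crop1.png",np.vstack([a,b]))
c=load("top.pkl")
# board: orange mask
hsv=cv2.cvtColor(t,cv2.COLOR_BGR2HSV)
m=cv2.inRange(hsv,(5,110,100),(20,255,255)); m[:, :195]=0; m[:,312:]=0; m[:212]=0; m[255:]=0
cs=sorted(cv2.findContours(m,0,2)[0],key=cv2.contourArea)[-1]
pts=np.array([onz(c,*p[0],0.096)[:2] for p in cs]); print("board ext",pts.min(0),pts.max(0),len(pts))
bl=pts[pts[:,1]<pts[:,1].min()+0.2].astype(np.float32); print(cv2.minAreaRect(bl)); print(cv2.boxPoints(cv2.minAreaRect(bl)))
hd=pts[pts[:,1]>pts[:,1].max()-0.09].astype(np.float32);print("handle",cv2.minAreaRect(hd))
g=cv2.inRange(hsv,(0,0,60),(180,90,255))
def blob(x0,y0,x1,y1,z):
    k=g[y0:y1,x0:x1]; q=max(cv2.findContours(k,0,2)[0],key=cv2.contourArea)
    p=np.array([onz(c,a[0][0]+x0,a[0][1]+y0,z)[:2] for a in q],np.float32); print(cv2.minAreaRect(p), len(p))
blob(390,215,418,242,.025)
for (u,v,z) in[(403,228,.08),(330,198,.045),(313,233,.024),(354,212,.09),(259,165,.105)]: print(u,v,onz(c,u,v,z))
```

```text
board ext [ 0.36263636 -0.04746119] [0.50004882 0.32078328] 88
((0.4275561273097992, 0.049734123051166534), (0.18924881517887115, 0.11470305919647217), 83.42446899414062)
[[ 0.35974616 -0.03770033]
 [ 0.47369468 -0.05083531]
 [ 0.4953661   0.13716857]
 [ 0.38141757  0.15030356]]
handle ((0.45861053466796875, 0.28798988461494446), (0.06641244888305664, 0.03891850635409355), 83.0916519165039)
((0.44216519594192505, -0.4031473398208618), (0.09921786189079285, 0.09461090713739395), 88.40406036376953) 124
403 228 [ 0.4406901  -0.39145596  0.08      ]
330 198 [ 0.55630287 -0.13792908  0.045     ]
313 233 [ 0.43243214 -0.07345996  0.024     ]
354 212 [ 0.50090444 -0.2195765   0.09      ]
259 165 [0.67310807 0.10900955 0.105     ]
```

View pics/crop1.png

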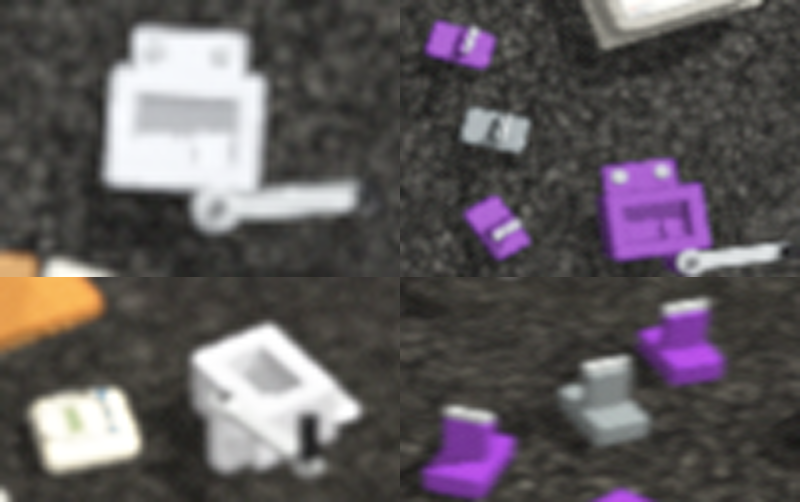

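Confirmed: the grey block and the aluminium socket are the ones I named. The socket's lever points to its -y and the knob is at about top (360,212). Next I'll measure both at sub-pixel level.

```bash
cat >> h.py <<'E'
def blobs(c,box,lo,hi,k=8,hsv=True,n=1):
    x0,y0,x1,y1=box; im=cv2.resize(c["img"][y0:y1,x0:x1],None,fx=k,fy=k,interpolation=cv2.INTER_CUBIC)
    if hsv: im=cv2.cvtColor(im,cv2.COLOR_BGR2HSV)
    m=cv2.inRange(im,lo,hi); q=sorted(cv2.findContours(m,0,1)[0],key=cv2.contourArea)[::-1][:n]
    return [(a[:,0,:]+.5)/k-.5+[x0,y0] for a in q]
def rect(c,P,z):
    X=np.array([onz(c,u,v,z)[:2] for u,v in P],np.float32); r=cv2.minAreaRect(X); return r,X
E
python3 - <<'E'
from h import *
c=load("top.pkl"); t=c["img"]
np.set_printoptions(linewidth=200,precision=4,suppress=True)
g=cv2.cvtColor(t,cv2.COLOR_BGR2GRAY)
print(g[220:238,392:416]); print(g[183:218,314:362])
for th in(105,):
    P=blobs(c,(392,216,416,240),(th,th,th),(255,255,255),hsv=False)[0]
    for z in(.025,): r,X=rect(c,P,z); print("block",th,r)
for th in (150,180):
    P=blobs(c,(312,189,346,213),(th,th,th),(255,255,255),hsv=False)[0]
    r,X=rect(c,P,.045); print("base",th,r,X.min(0),X.max(0))
P=blobs(c,(352,204,364,220),(0,0,0),(40,40,40),hsv=False,n=2)
for p in P: print("knob",p.mean(0),len(p),onz(c,*p.mean(0),.09))
# riser: light wood blobs
for box in((252,203,286,219),(252,248,284,260)):
    P=blobs(c,box,(8,50,120),(25,150,255))[0]; r,X=rect(c,P,.08); print("riser",r,cv2.boxPoints(r).ravel())
E
```

```text
[[ 67  64  53  54  67  82  85  87  77  68  58  48  50  51  45  56  77  85  77  63  43  49  60  50]
 [ 62  56  54  56  76 115 135 143 122  94  81  77  67  63  55  67  82  88  74  53  38  48  67  56]
 [ 67  61  60  62  97 153 177 183 166 145 141 139 113  98  88 100  85  70  56  47  41  46  63  56]
 [ 70  66  56  63 110 169 183 186 181 177 175 167 144 141 139 156 126  97  84  70  52  46  60  63]
 [ 77  67  54  60 116 172 184 183 182 181 169 131 125 169 175 191 165 149 142 127  78  50  53  62]
 [ 71  67  57  73 131 174 182 181 181 178 152  97 108 168 193 194 179 176 178 167 107  50  49  59]
 [ 52  57  53  95 152 179 182 181 182 173 130  93 112 163 205 192 181 181 181 168 105  57  50  56]
 [ 48  47  48 110 169 182 183 183 180 163 112 101 140 167 213 190 180 181 178 152  91  60  57  60]
 [ 50  43  50 113 175 184 182 183 176 144  94 109 162 172 202 184 179 182 174 136  82  63  60  65]
 [ 52  37  56 110 164 181 183 179 165 128  88 106 156 173 195 178 176 182 174 121  73  63  59  59]
 [ 57  39  54  89 134 159 168 159 139 120  98 102 135 164 183 174 177 183 180 117  68  62  55  52]
 [ 62  48  
[... 904 characters left out ...]
42217516899, 0.0396912656724453), 75.7839584350586)
base 150 ((0.5472755432128906, -0.14123830199241638), (0.10379316657781601, 0.0862710103392601), 88.56527709960938) [ 0.5029 -0.1923] [ 0.5913 -0.0887]
base 180 ((0.5472583770751953, -0.14190936088562012), (0.10243997722864151, 0.08627021312713623), 88.56517028808594) [ 0.5029 -0.1922] [ 0.5912 -0.09  ]
riser ((0.5083292722702026, 0.08858714252710342), (0.10409926623106003, 0.04371756687760353), 88.61368560791016) [0.4852 0.0371 0.5289 0.036  0.5314 0.1401 0.4877 0.1412]
riser ((0.36756038665771484, 0.08697795122861862), (0.11207244545221329, 0.033194299787282944), 88.68185424804688) [0.3497 0.0313 0.3829 0.0306 0.3854 0.1426 0.3523 0.1434]
```

Run:
```python
from h import *
import sys
np.set_printoptions(linewidth=250,precision=4,suppress=True,threshold=sys.maxsize)
c=load("top.pkl"); g=cv2.cvtColor(c["img"],cv2.COLOR_BGR2GRAY).astype(float)
print(g[184:218,314:364].astype(int))
def cross(line,th,rev=False):
    r=range(len(line)-1); r=reversed(r) if rev else r
    for i in r:
        a,b=line[i],line[i+1]
        if (a-th)*(b-th)<0: return i+(th-a)/(b-a)
def fit(P,z):
    X=np.array([onz(c,u,v,z)[:2] for u,v in P]); vx,vy,x,y=cv2.fitLine(X.astype(np.float32),cv2.DIST_HUBER,0,.01,.01).ravel(); return (round(float(x),4),round(float(y),4)),np.degrees(np.arctan2(vy,vx))
print("+y",fit([(310+cross(g[v,310:330],140),v) for v in range(194,209)],.045))
print("-y",fit([(335+cross(g[v,335:352],140,True),v) for v in range(195,207)],.045))
# board edges
h=c["img"][:,:,2].astype(float)
print("bd +x",fit([(u,205+cross(h[205:228,u],130)) for u in list(range(242,253))+list(range(285,302))],.096))
print("bd -x",fit([(u,235+cross(h[235:262,u],130,True)) for u in list(range(242,250))+list(range(282,300))],.096))
print("hd +x",fit([(u,215+cross(h[215:230,u],130)) for u in range(206,230)],.096))
print("hd -x",fit([(u,228+cross(h[228:245,u],130,True)) for u in range(206,230)],.096))
print("rs +x",fit([(u,200+cross(h[200:215,u],130)) for u in range(259,278)],.08))
print("rs -x",fit([(u,245+cross(h[245:265,u],130,True)) for u in range(255,274)],.08))
print(h[214:254:3,296:314].astype(int))
```

```text
[[ 61  57  65  65  62  54  57  89 144 163 165 161 150 137 128 118 110 106  99  97  96 103 108 106  97  88  73  54  46  60  63  63  64  69  75  59  50  52  55  49  51  60  64  74  74  62  53  74  80  78]
 [ 60  52  58  64  60  53  60 132 204 222 219 216 213 206 202 197 193 193 190 190 191 194 193 184 168 137  87  51  49  57  61  61  54  54  58  56  47  50  55  64  67  66  69  72  63  54  54  64  64  61]
 [ 58  45  51  57  61  57  67 152 228 241 231 230 237 241 243 242 242 242 241 242 241 242 241 234 224 189 125  60  52  59  63  61  54  53  47  40  42  50  59  74  73  68  60  53  46  50  57  55  46  47]
 [ 54  52  54  58  62  59  69 155 228 237 228 226 233 243 249 249 248 248 249 247 242 237 237 241 239 204 131  67  51  52  60  71  69  57  53  43  44  45  58  70  69  63  58  51  52  58  65  59  45  49]
 [ 58  58  55  62  62  53  67 152 222 224 215 217 225 239 247 248 248 247 248 243 227 221 225 237 240 205 132  70  51  48  64  84  85  65  50  51  46  47  60  68  72  69  67  60  67  72  66  60  62  62]
 [ 63  63  58  60  66  74  94 159 221 225 212 217 228 241 247 248 248 248 248 243 223
[... 5381 characters left out ...]
0  58  60  70]
 [ 41  41  40  33  33  40  42  39  40  39  33  29  39  40  44  45  49  84 140 167 176 188 193 172 123  75  65  63  57  58  62  62  67  67  65  72  67  60  61  60  51  48  46  53  62  62  62  65  66  65]
 [ 46  53  49  39  38  45  48  38  35  37  36  37  39  41  39  40  36  49  84 118 134 138 130 104  71  59  51  48  48  48  52  52  59  60  64  76  69  59  58  54  46  51  50  47  56  67  68  69  63  63]]
+y ((0.5412, -0.0898), np.float32(-4.723771))
-y ((0.5465, -0.1825), np.float32(-5.069265))
bd +x ((0.4852, 0.0458), np.float32(82.72429))Traceback (most recent call last):
  File "<stdin>", line 18, in <module>
TypeError: unsupported operand type(s) for +: 'int' and 'NoneType'
```

```bash
cat >> h.py <<'E'
def plan(pos,yaw,cur=None):
    """numbers for a tool-down pose whose closing line (tool y) lies along the y axis of a frame with that yaw (deg)"""
    from station import get_obs
    o=get_obs(); R=Ro.from_rotvec(o["tool_rot"]); p=o["tool_pos"]
    y0=np.array([-np.sin(np.radians(yaw)),np.cos(np.radians(yaw)),0]); best=None
    for y in(y0,-y0):
        z=np.array([0,0,-1.]); T=Ro.from_matrix(np.column_stack([np.cross(y,z),y,z])); d=R.inv()*T
        if best is None or d.magnitude()<best.magnitude(): best=d
    print("turn",np.round(best.as_rotvec()/np.pi,4),"shift",np.round(R.inv().apply(np.array(pos)-p)/.3,4),"| pos",np.round(p,4),"q",np.round(o["q"],2),"F",np.round(o["contact_force"],1),"op",round(o["opening"],4),"grip",round(o["grip_force"],1),"t",round(o["t"],1))
E
python3 - <<'E'
from h import *
c=load("top.pkl")
print(onz(c,329.75,200.4,.045),onz(c,335,213,.055),onz(c,406,226.7,.08))
for p in((.45,.34,.23),(.47,.1,.23),(.446,-.404,.2)): plan(p,-14.2)
R=Ro.from_rotvec([-.6237,-3.078,0]).as_matrix();print(R)
E
```

```text
[ 0.54765399 -0.13679831  0.045     ] [ 0.50117079 -0.15411491  0.055     ] [ 0.44498261 -0.40225947  0.08      ]
turn [-0.0006 -0.0001 -0.0484] shift [-0.9408 -0.4537  0.0012] | pos [0.243  0.5752 0.2302] q [ 1.05  0.05  1.61  0.    1.48 -0.12] F [0.5 0.8 0.5] op 0.0855 grip 0.0 t 0.1
turn [-0.0006 -0.0001 -0.0484] shift [-1.3136 -1.1646  0.0024] | pos [0.243  0.5752 0.2302] q [ 1.05  0.05  1.61  0.    1.48 -0.12] F [0.5 0.8 0.5] op 0.0855 grip 0.0 t 0.1
turn [-0.0006 -0.0001 -0.0484] shift [-1.8938 -2.7431  0.1053] | pos [0.243  0.5752 0.2302] q [ 1.05  0.05  1.61  0.    1.48 -0.12] F [0.5 0.8 0.5] op 0.0855 grip 0.0 t 0.1
[[-9.21119160e-01  3.89279409e-01 -1.01698777e-03]
 [ 3.89279409e-01  9.21119699e-01  2.06073837e-04]
 [ 1.01698777e-03 -2.06073837e-04 -9.99999462e-01]]
```

{"api": "carry_out", "payload": {
  "rows": [
    [0, 0, -0.048, -0.94, -0.45, 0, -1],
    [0, 0, -0.048, -0.94, -0.45, 0, -1],
    [0, 0, -0.048, -0.94, -0.45, 0, -1],
    [0, 0, -0.048, -0.94, -0.45, 0, -1],
    [0, 0, -0.048, -0.94, -0.45, 0, -1]
  ]
}}

```text
t: 0.6
tool_pos: [0.4084, 0.3882, 0.2308]
tool_rot: [-0.389, -3.117, 0.001]
contact_force: [0.4, -0.0, -0.3]
opening: 0.0855
grip_force: 0.0
```

{"api": "carry_out", "payload": {
  "rows": [
    [0, 0, 0, -0.05, -0.85, 0, -1],
    [0, 0, 0, -0.05, -0.85, 0, -1],
    [0, 0, 0, -0.05, -0.85, 0, -1],
    [0, 0, 0, -0.05, -0.85, 0, -1],
    [0, 0, 0, -0.05, -0.85, 0, -1]
  ]
}}

```text
t: 1.1
tool_pos: [0.3594, 0.1428, 0.2307]
tool_rot: [-0.388, -3.117, 0.001]
contact_force: [1.5, 0.0, 1.0]
opening: 0.0856
grip_force: 0.0
```

{"api": "carry_out", "payload": {
  "rows": [
    [0, 0, 0, 0, -0.85, 0, -1],
    [0, 0, 0, 0, -0.85, 0, -1],
    [0, 0, 0, 0, -0.85, 0, -1],
    [0, 0, 0, 0, -0.85, 0, -1],
    [0, 0, 0, 0, -0.85, 0, -1]
  ]
}}

```text
t: 1.6
tool_pos: [0.2978, -0.0994, 0.2311]
tool_rot: [0.389, 3.116, -0.001]
contact_force: [1.4, -0.2, 0.2]
opening: 0.0854
grip_force: 0.0
```

Run:
```python
from h import *
plan((.446,-.404,.15),-14.2)
```

```text
turn [-0.0001  0.0005 -0.0002] shift [-0.7281 -0.8627  0.2717] | pos [ 0.2978 -0.0994  0.2311] q [-0.56 -0.82  2.27  0.    1.7  -1.88] F [ 1.4 -0.2  0.2] op 0.0854 grip 0.0 t 1.6
```

{"api": "carry_out", "payload": {
  "rows": [
    [0, 0, 0, -0.728, -0.863, 0.15, -1],
    [0, 0, 0, -0.728, -0.863, 0.15, -1],
    [0, 0, 0, -0.728, -0.863, 0.15, -1],
    [0, 0, 0, -0.728, -0.863, 0.15, -1],
    [0, 0, 0, -0.728, -0.863, 0.15, -1]
  ]
}}

```text
t: 2.1
tool_pos: [0.4073, -0.3228, 0.1973]
tool_rot: [-0.391, -3.116, -0.001]
contact_force: [0.2, 0.2, 1.1]
opening: 0.0852
grip_force: 0.0
```

Run:
```python
from h import *
plan((.446,-.404,.13),-14.2)
```

```text
turn [ 0.0002 -0.0002 -0.0006] shift [-0.1922 -0.2306  0.2241] | pos [ 0.4073 -0.3228  0.1973] q [-0.81 -0.18  1.89  0.    1.43 -2.13] F [0.2 0.2 1.1] op 0.0852 grip 0.0 t 2.1
```

{"api": "carry_out", "payload": {
  "rows": [
    [0, 0, 0, -0.192, -0.231, 0.224, -1],
    [0, 0, 0, -0.192, -0.231, 0.224, -1],
    [0, 0, 0, -0.192, -0.231, 0.224, -1],
    [0, 0, 0, -0.192, -0.231, 0.224, -1],
    [0, 0, 0, -0.192, -0.231, 0.224, -0.3]
  ]
}}

```text
t: 2.6
tool_pos: [0.4457, -0.4016, 0.1319]
tool_rot: [0.39, 3.117, 0.0]
contact_force: [0.5, -0.9, 0.1]
opening: 0.0732
grip_force: 0.0
```

Run:
```python
from h import *
plan((.446,-.404,.042),-14.2)
c=snap("scene","s2.pkl"); P=proj(c,[.446,-.404,.05])[0].astype(int); print(P)
cv2.imwrite("pics/s2.png",cv2.resize(c["img"][P[1]-60:P[1]+30,P[0]-60:P[0]+60],None,fx=6,fy=6,interpolation=2))
```

```text
turn [ 0.      0.0001 -0.0003] shift [-0.0027 -0.0074  0.2995] | pos [ 0.4457 -0.4016  0.1319] q [-0.86  0.07  1.76  0.    1.31 -2.18] F [ 0.5 -0.9  0.1] op 0.0732 grip 0.0 t 2.6
[360 263]
```

View pics/s2.png

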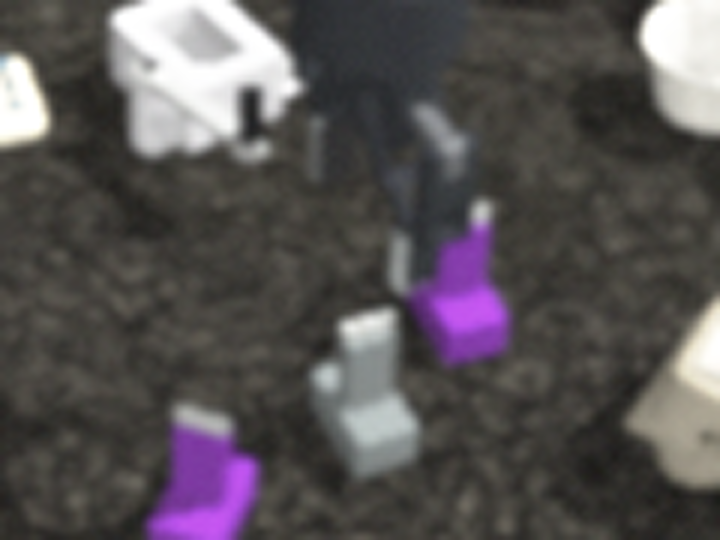

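The picture shows the grey block's ridge at crop (368,325) directly below the midpoint of the two pads at (359,205). I'm descending and gripping.

{"api": "carry_out", "payload": {
  "rows": [
    [0, 0, 0, -0.002, -0.004, 0.15, -0.3],
    [0, 0, 0, -0.002, -0.004, 0.297, -0.3],
    [0, 0, 0, -0.002, -0.004, 0.297, -0.3],
    [0, 0, 0, -0.002, -0.004, 0.297, 1],
    [0, 0, 0, -0.002, -0.004, 0.297, 1]
  ],
  "force": 40
}}

```text
t: 3.15
tool_pos: [0.4477, -0.405, 0.0461]
tool_rot: [0.389, 3.113, -0.006]
contact_force: [-0.0, -0.3, 0.1]
opening: 0.0272
grip_force: 0.0
```

{"api": "carry_out", "payload": {
  "rows": [
    [0, 0, 0, 0, 0, 0, 1],
    [0, 0, 0, 0, 0, 0, 1],
    [0, 0, 0, 0, 0, 0, 1],
    [0, 0, 0, 0, 0, 0, 1],
    [0, 0, 0, 0, 0, 0, 1]
  ]
}}

```text
t: 3.65
tool_pos: [0.4476, -0.4049, 0.0455]
tool_rot: [0.39, 3.114, -0.004]
contact_force: [-1.2, 2.3, 8.1]
opening: 0.0112
grip_force: 43.7
```

{"api": "carry_out", "payload": {
  "rows": [
    [0, 0, 0, 0, 0, 0, 1],
    [0, 0, 0, 0, 0, -0.1, 1],
    [0, 0, 0, 0, 0, -0.25, 1],
    [0, 0, 0, 0, 0, -0.35, 1],
    [0, 0, 0, 0, 0, -0.35, 1]
  ]
}}

```text
t: 4.15
tool_pos: [0.4487, -0.4066, 0.1546]
tool_rot: [0.389, 3.108, -0.013]
contact_force: [-0.2, -1.7, -0.8]
opening: 0.0113
grip_force: 42.5
```

Run:
```python
from h import *
plan((.5477,-.1368,.16),-4.9)
```

```text
turn [-0.0025  0.003  -0.052 ] shift [-0.0985  0.9526 -0.024 ] | pos [ 0.4487 -0.4066  0.1546] q [-0.86  0.06  1.74 -0.    1.33 -2.18] F [-0.2 -1.7 -0.8] op 0.0113 grip 42.5 t 4.2
```

{"api": "carry_out", "payload": {
  "rows": [
    [0, 0, -0.052, -0.098, 0.952, -0.02, 1],
    [0, 0, -0.052, -0.098, 0.952, -0.02, 1],
    [0, 0, -0.052, -0.098, 0.952, -0.02, 1],
    [0, 0, -0.052, -0.098, 0.952, -0.02, 1],
    [0, 0, -0.052, -0.098, 0.952, -0.02, 1]
  ]
}}

```text
t: 4.65
tool_pos: [0.5319, -0.1668, 0.1514]
tool_rot: [-0.135, -3.138, -0.001]
contact_force: [0.4, -0.1, -1.0]
opening: 0.0109
grip_force: 42.3
```

Run:
```python
from h import *
plan((.5477,-.1368,.145),-4.9)
```

```text
turn [ 0.0001 -0.0003 -0.0002] shift [-0.0439  0.1042  0.0214] | pos [ 0.5319 -0.1668  0.1514] q [-0.44 -0.04  1.85 -0.    1.34 -1.92] F [ 0.4 -0.1 -1. ] op 0.0109 grip 42.3 t 4.7
```

{"api": "carry_out", "payload": {
  "rows": [
    [0, 0, 0, -0.044, 0.104, 0.02, 1],
    [0, 0, 0, -0.044, 0.104, 0.02, 1],
    [0, 0, 0, -0.044, 0.104, 0.02, 1]
  ]
}}

```text
t: 4.95
tool_pos: [0.5474, -0.1382, 0.1452]
tool_rot: [-0.132, -3.137, -0.0]
contact_force: [-0.0, -0.4, -1.9]
opening: 0.0112
grip_force: 42.4
```

Run:
```python
from h import *
plan((.5477,-.1368,.145),-4.9)
a=snap("scene","s3.pkl"); b=snap("top","t3.pkl")
P=proj(a,[.548,-.137,.1])[0].astype(int);Q=proj(b,[.548,-.137,.1])[0].astype(int);print(P,Q)
cv2.imwrite("pics/s3.png",np.hstack([cv2.resize(a["img"][P[1]-30:P[1]+45,P[0]-25:P[0]+25],(400,600),interpolation=2),cv2.resize(b["img"][Q[1]-35:Q[1]+40,Q[0]-25:Q[0]+25],(400,600),interpolation=2)]))
```

```text
turn [-0.     -0.0006  0.0005] shift [-0.0006  0.0048  0.0007] | pos [ 0.5474 -0.1382  0.1452] q [-0.38 -0.02  1.83 -0.    1.33 -1.87] F [-0.  -0.4 -1.9] op 0.0112 grip 42.4 t 5.0
[331 195] [330 198]
```

View pics/s3.png

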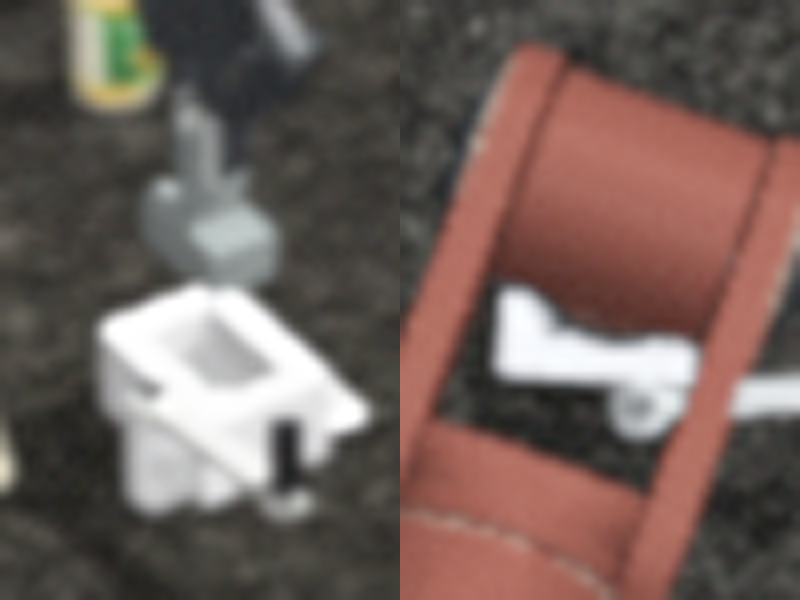

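The block hangs over the socket: scene crop block at about (210,230), pocket at (220,350). I'll project the expected model points into the scene to check the offset.

Run:
```python
from h import *
np.set_printoptions(precision=1,suppress=True)
a=load("s3.pkl"); O=np.array([306,165])
y=np.radians(-4.9);R=np.array([[np.cos(y),-np.sin(y)],[np.sin(y),np.cos(y)]])
def pp(o,hx,hy,z): return (proj(a,[[*(np.array(o)+R@[sx*hx,sy*hy]),z] for sx,sy in((1,1),(1,-1),(-1,-1),(-1,1))])-O)*8+3.5
b=(.5477,-.1368)
print("outer ++,+-,--,-+\n",pp(b,.033,.043,.045)); print("pocket\n",pp(b,.019,.030,.045)); print("floor\n",pp(b,.019,.03,.02))
t=(.5474,-.1382)
print("foot bottom\n",pp(t,.017,.028,.1)); print("foot top\n",pp(t,.017,.028,.125)); 
im=cv2.resize(a["img"][165:240,306:356],(800,1200),interpolation=2)[300:900]
def dr(P,col): cv2.polylines(im,[(np.array(P)*2-[0,300]).astype(int)],True,col,1)
dr(pp(b,.033,.043,.045),(0,0,255)); dr(pp(b,.019,.03,.045),(0,255,0)); dr(pp(t,.017,.028,.125),(255,0,0)); dr(pp(t,.017,.028,.1),(255,0,255))
cv2.imwrite("pics/s3b.png",im)
```

```text
outer ++,+-,--,-+
 [[219.6 278.3]
 [327.3 375. ]
 [202.2 427.9]
 [ 97.6 327. ]]
pocket
 [[209.7 302.7]
 [284.4 370.7]
 [212.7 400.8]
 [139.2 331.1]]
floor
 [[210.1 346. ]
 [284.  414.6]
 [213.  444.8]
 [140.3 374.6]]
foot bottom
 [[209.  209.4]
 [280.5 271.8]
 [214.7 298.3]
 [144.4 234.4]]
foot top
 [[208.7 162.9]
 [280.9 224.7]
 [214.4 251. ]
 [143.3 187.8]]
```

View pics/s3b.png

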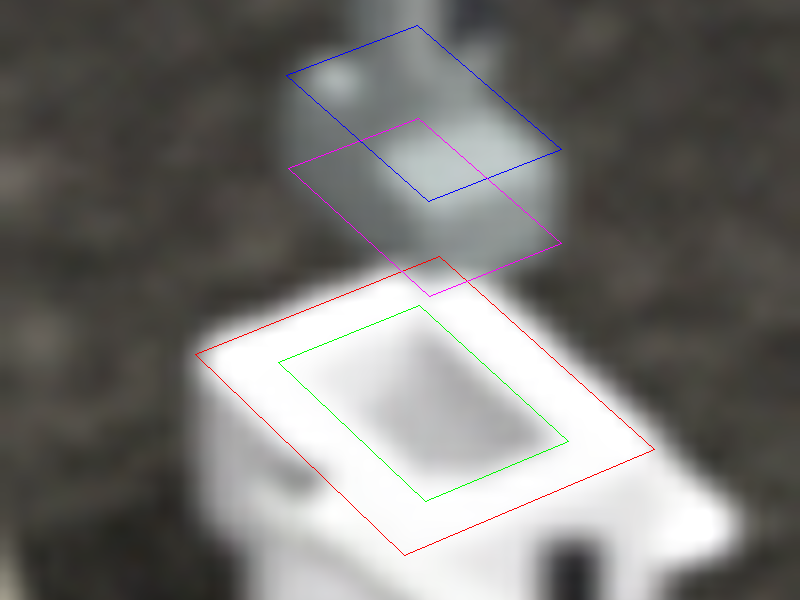

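{"api": "carry_out", "payload": {
  "rows": [
    [0, 0, 0, -0.001, 0.004, 0.1, 1],
    [0, 0, 0, -0.001, 0.004, 0.165, 1],
    [0, 0, 0, -0.001, 0.004, 0.165, 1],
    [0, 0, 0, -0.001, 0.004, 0.165, 1]
  ]
}}

```text
t: 5.45
tool_pos: [0.548, -0.1387, 0.0969]
tool_rot: [-0.137, -3.138, -0.0]
contact_force: [0.8, -0.0, -0.4]
opening: 0.0112
grip_force: 42.3
```

Run:
```python
from h import *
plan((.5477,-.1368,.0655),-4.9)
```

```text
turn [ 0.     -0.0002 -0.0006] shift [0.0014 0.0064 0.1046] | pos [ 0.548  -0.1387  0.0969] q [-0.38  0.03  1.87 -0.    1.24 -1.86] F [ 0.8 -0.  -0.4] op 0.0112 grip 42.3 t 5.5
```

{"api": "carry_out", "payload": {
  "rows": [
    [0, 0, 0, 0.001, 0.006, 0.0, 1],
    [0, 0, 0, 0.001, 0.006, 0.02, 1],
    [0, 0, 0, 0.001, 0.006, 0.03, 1],
    [0, 0, 0, 0.001, 0.006, 0.04, 1],
    [0, 0, 0, 0.001, 0.006, 0.04, 1]
  ]
}}

```text
t: 5.95
tool_pos: [0.5489, -0.136, 0.0849]
tool_rot: [0.135, 3.137, -0.001]
contact_force: [3.3, -1.1, -2.3]
opening: 0.0111
grip_force: 42.2
```

{"api": "carry_out", "payload": {
  "rows": [
    [0, 0, 0, 0, 0, 0.02, 1],
    [0, 0, 0, 0, 0, 0.035, 1],
    [0, 0, 0, 0, 0, 0.05, 1],
    [0, 0, 0, 0, 0, 0.06, 1],
    [0, 0, 0, 0, 0, 0.06, 1]
  ]
}}

```text
t: 6.45
tool_pos: [0.5488, -0.136, 0.0665]
tool_rot: [0.135, 3.137, -0.0]
contact_force: [5.0, -0.4, -4.0]
opening: 0.0111
grip_force: 42.0
```

{"api": "carry_out", "payload": {
  "rows": [
    [0, 0, 0, 0, 0, 0.003, -0.4],
    [0, 0, 0, 0, 0, 0, -0.4],
    [0, 0, 0, 0, 0, 0, -0.4],
    [0, 0, 0, 0, 0, 0, -0.4],
    [0, 0, 0, 0, 0, -0.05, -0.4]
  ]
}}

```text
t: 6.95
tool_pos: [0.5461, -0.1352, 0.0798]
tool_rot: [-0.134, -3.133, -0.003]
contact_force: [-0.3, -0.2, -0.2]
opening: 0.0594
grip_force: 0.0
```

{"api": "carry_out", "payload": {
  "rows": [
    [0, 0, 0, 0, 0, -0.1, -0.4],
    [0, 0, 0, 0, 0, -0.22, -0.4],
    [0, 0, 0, 0, 0, -0.35, -0.4],
    [0, 0, 0, 0, 0, -0.35, -0.4]
  ]
}}

```text
t: 7.35
tool_pos: [0.552, -0.1374, 0.1958]
tool_rot: [0.134, 3.126, -0.007]
contact_force: [0.7, -0.1, 1.5]
opening: 0.0598
grip_force: 0.0
```

Run:
```python
from h import *
a=snap("scene","s4.pkl")
y=np.radians(-4.9);R=np.array([[np.cos(y),-np.sin(y)],[np.sin(y),np.cos(y)]])
O=np.array([306,180]);k=16
def pp(o,L): return ((proj(a,[[*(np.array(o)+R@[x,yy]),z] for x,yy,z in L])-O)*k+k/2-.5)
im=cv2.resize(a["img"][180:217,306:356],(800,592),interpolation=2); b=(.5485,-.1365)
for z in (.1,.09):
  cv2.polylines(im,[pp(b,[(.013,.002,z),(.013,-.002,z),(-.013,-.002,z),(-.013,.002,z)]).astype(int)],True,(0,0,255),1)
cv2.polylines(im,[pp(b,[(.017,.028,.045),(.017,-.028,.045),(-.017,-.028,.045),(-.017,.028,.045)]).astype(int)],True,(0,255,0),1)
cv2.imwrite("pics/s4.png",im); plan((.501,-.26,.12),-4.9)
```

```text
turn [-0.0008  0.0027 -0.    ] shift [ 0.1316 -0.4226  0.2415] | pos [ 0.5506 -0.1368  0.1925] q [-0.37 -0.06  1.79 -0.    1.4  -1.86] F [-0.7  0.9 -1.1] op 0.0597 grip 0.0 t 7.4
```

View pics/s4.png

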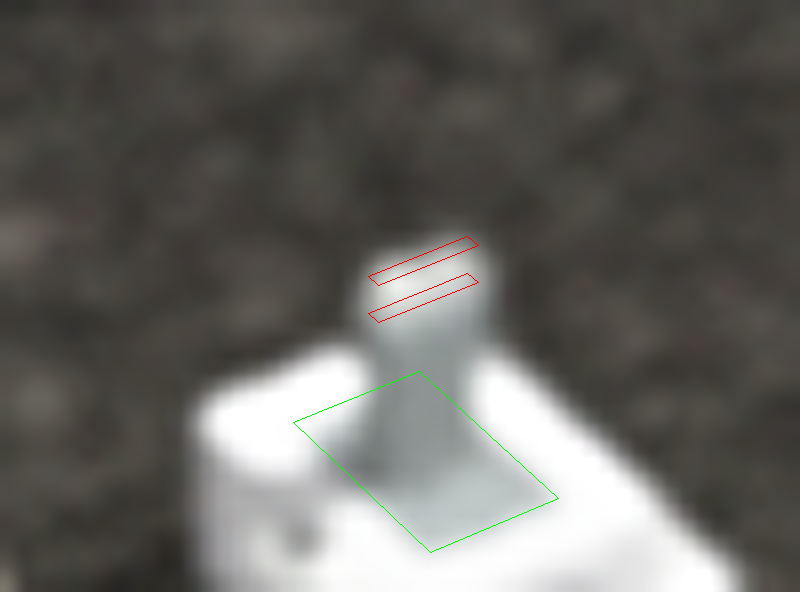

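The block is seated: its foot is flush inside the pocket outline and the ridge at crop (425,270) matches the prediction. Next is the knob.

Run:
```python
from h import *
np.set_printoptions(precision=4,suppress=True)
a=load("s4.pkl"); g=cv2.cvtColor(a["img"],cv2.COLOR_BGR2GRAY); print(g[212:232,334:350])
for v in (217,221.6): print(onz(a,341.7,v,.09),onz(a,341.7,v,.0725))
for th in(0,.1,.2,.3):
    w=np.radians(-94.9)+th; p=np.array([.5017+.085*np.cos(w),-.1545+.085*np.sin(w)]); print(th,p,proj(a,[[*p,.09],[*p,.055]]).ravel())
plan((.505,-.239,.15),-4.9)
```

```text
[[198 199 201 216 229 239 247 252 254 253 253 250 241 209 149  93]
 [213 220 228 240 249 252 252 253 252 249 243 239 238 237 212 154]
 [239 245 249 252 253 252 250 248 244 239 233 230 234 242 243 223]
 [253 253 253 252 250 244 239 234 232 230 227 229 232 242 250 252]
 [253 252 250 244 238 228 218 210 209 215 223 228 234 246 254 255]
 [248 243 239 234 225 199 160 141 141 172 211 227 237 249 255 255]
 [239 233 230 228 221 172 109  73  78 132 198 225 229 233 227 203]
 [241 236 232 229 217 162  93  47  58 124 195 220 207 175 134 102]
 [247 244 239 234 220 161  90  45  54 124 194 218 192 134  84  61]
 [246 247 246 242 227 167  91  43  54 123 188 206 176 122  74  61]
 [235 244 247 247 236 178  99  46  47 106 159 166 135  94  69  65]
 [217 229 241 247 240 186 104  46  42  72 108 109  91  73  62  66]
 [209 206 223 236 230 173  97  48  37  50  67  74  74  71  63  65]
 [217 194 182 190 186 141  83  49  51  67  68  66  71  69  65  61]
 [203 167 139 136 142 125  96  83 105 126 110  85  72  67  60  59]
 [150 119  93  97 118 129 131 129 154 176 150 103  81  71  63  56]
 [ 89  72  65  71  98 131 146 153 165 172 142 101  82  74  68  60]
 [ 63  61  58  63  74 102 126 135 133 125 102  76  70  71  67  67]
 [ 63  61  61  58  61  71  84  92  91  77  66  57  54  57  61  65]
 [ 72  71  68  61  63  65  65  71  71  62  56  54  60  63  60  59]]
[ 0.5088 -0.2381  0.09  ] [ 0.5225 -0.2216  0.0725]
[ 0.4939 -0.2562  0.09  ] [ 0.5073 -0.2401  0.0725]
0 [ 0.4944 -0.2392] [338.5225 218.9143 338.4804 227.0585]
0.1 [ 0.5029 -0.2395] [340.5962 217.927  340.5206 226.063 ]
0.2 [ 0.5114 -0.2389] [342.4895 216.819  342.3836 224.9454]
0.3 [ 0.5198 -0.2376] [344.1831 215.6041 344.0502 223.7195]
turn [-0.0008  0.0027 -0.    ] shift [ 0.1234 -0.352   0.1414] | pos [ 0.5506 -0.1368  0.1925] q [-0.37 -0.06  1.79 -0.    1.4  -1.86] F [-0.7  0.9 -1.1] op 0.0597 grip 0.0 t 7.4
```

{"api": "carry_out", "payload": {
  "rows": [
    [0, 0, 0, 0.12, -0.352, 0.1, -0.4],
    [0, 0, 0, 0.12, -0.352, 0.14, -0.4],
    [0, 0, 0, 0.12, -0.352, 0.14, -0.4],
    [0, 0, 0, 0.12, -0.352, 0.14, -0.4],
    [0, 0, 0, 0.12, -0.352, 0.14, -0.4]
  ]
}}

```text
t: 7.9
tool_pos: [0.5029, -0.2377, 0.1442]
tool_rot: [-0.136, -3.138, -0.002]
contact_force: [0.9, 0.4, -0.7]
opening: 0.0595
grip_force: 0.0
```

Run:
```python
from h import *
plan((.506,-.2393,.066),-4.9)
```

```text
turn [ 0.0004 -0.0004 -0.0003] shift [-0.0111 -0.0047  0.2608] | pos [ 0.5029 -0.2377  0.1442] q [-0.58 -0.04  1.85  0.    1.33 -2.06] F [ 0.9  0.4 -0.7] op 0.0595 grip 0.0 t 7.9
```

{"api": "carry_out", "payload": {
  "rows": [
    [0, 0, 0, -0.011, -0.004, 0.13, -0.4],
    [0, 0, 0, -0.011, -0.004, 0.26, -0.4],
    [0, 0, 0, -0.011, -0.004, 0.26, -0.4],
    [0, 0, 0, -0.011, -0.004, 0.26, 1],
    [0, 0, 0, -0.011, -0.004, 0.26, 1]
  ],
  "force": 25
}}

```text
t: 8.4
tool_pos: [0.5084, -0.24, 0.0696]
tool_rot: [0.133, 3.135, -0.003]
contact_force: [0.1, -0.1, -0.1]
opening: 0.0313
grip_force: 0.0
```

{"api": "carry_out", "payload": {
  "rows": [
    [0, 0, 0, 0, 0, 0, 1],
    [0, 0, 0, 0, 0, 0, 1],
    [0, 0, 0, 0, 0, 0, 1]
  ]
}}

```text
t: 8.7
tool_pos: [0.5082, -0.2386, 0.0698]
tool_rot: [0.134, 3.135, 0.003]
contact_force: [0.3, 6.0, 5.4]
opening: 0.0149
grip_force: 25.6
```

Run:
```python
from h import *
np.set_printoptions(precision=4,suppress=True)
from station import get_obs
p=get_obs()["tool_pos"]; R=Ro.from_rotvec(get_obs()["tool_rot"]); pv=np.array([.5017,-.1545]); d=p[:2]-pv; w0=np.arctan2(d[1],d[0]); print("r",np.hypot(*d),"theta",w0+np.radians(94.9))
we=np.radians(-4.9+2)
for w in np.linspace(w0,we,11)[1:]: q=pv+.085*np.array([np.cos(w),np.sin(w)]); print(w-w0,q,R.inv().apply([*(q-p[:2]),0])/.3)
plan((.5,-.2,.066),-4.9)
```

```text
r 0.08438897662555446 theta 0.16280815502796586
0.14428947568068184 [ 0.5204 -0.2374] [-0.0401  0.0075  0.0002]
0.28857895136136347 [ 0.5321 -0.2339] [-0.078   0.0226  0.0003]
0.4328684270420453 [ 0.5432 -0.2287] [-0.1134  0.0431  0.0005]
0.577157902722727 [ 0.5534 -0.2219] [-0.1454  0.0684  0.0006]
0.7214473784034088 [ 0.5626 -0.2138] [-0.1735  0.098   0.0008]
0.8657368540840906 [ 0.5705 -0.2044] [-0.1971  0.1314  0.0009]
1.0100263297647722 [ 0.577 -0.194] [-0.2156  0.1678  0.0011]
1.154315805445454 [ 0.5819 -0.1828] [-0.2286  0.2065  0.0012]
1.298605281126136 [ 0.5851 -0.171 ] [-0.236   0.2467  0.0013]
1.4428947568068176 [ 0.5866 -0.1588] [-0.2375  0.2875  0.0014]
turn [ 0.0006  0.0011 -0.0001] shift [0.0384 0.1259 0.0128] | pos [ 0.5082 -0.2386  0.0698] q [-0.57  0.06  1.89  0.    1.19 -2.06] F [0.3 6.  5.4] op 0.0149 grip 25.6 t 8.7
```

{"api": "carry_out", "payload": {
  "rows": [
    [0, 0, 0, -0.04, 0.007, 0, 1],
    [0, 0, 0, -0.078, 0.022, 0, 1],
    [0, 0, 0, -0.113, 0.043, 0, 1],
    [0, 0, 0, -0.145, 0.068, 0, 1],
    [0, 0, 0, -0.173, 0.098, 0, 1]
  ]
}}

```text
t: 9.2
tool_pos: [0.5646, -0.2182, 0.07]
tool_rot: [0.133, 3.129, -0.014]
contact_force: [6.3, -12.9, -1.2]
opening: 0.0147
grip_force: 25.3
```

{"api": "carry_out", "payload": {
  "rows": [
    [0, 0, 0, -0.024, 0.033, 0, 1],
    [0, 0, 0, -0.042, 0.07, 0, 1],
    [0, 0, 0, -0.055, 0.108, 0, 1],
    [0, 0, 0, -0.062, 0.148, 0, 1],
    [0, 0, 0, -0.063, 0.186, 0, 1]
  ]
}}

```text
t: 9.7
tool_pos: [0.5906, -0.1621, 0.0703]
tool_rot: [0.135, 3.123, -0.006]
contact_force: [10.1, -3.1, -2.5]
opening: 0.015
grip_force: 25.5
```

{"api": "carry_out", "payload": {
  "rows": [
    [0, 0, 0, 0, 0.005, 0, 1],
    [0, 0, 0, 0, 0.01, 0, 1]
  ]
}}

```text
t: 9.9
tool_pos: [0.5906, -0.1614, 0.0703]
tool_rot: [0.133, 3.123, -0.015]
contact_force: [13.0, -14.2, -5.2]
opening: 0.0144
grip_force: 25.5
```

{"api": "carry_out", "payload": {
  "rows": [
    [0, 0, 0, 0, -0.012, 0, -0.4],
    [0, 0, 0, 0, -0.012, 0, -0.4],
    [0, 0, 0, 0, -0.012, 0, -0.4],
    [0, 0, 0, 0, -0.012, -0.1, -0.4],
    [0, 0, 0, 0, -0.012, -0.25, -0.4]
  ]
}}

```text
t: 10.4
tool_pos: [0.5813, -0.1597, 0.1381]
tool_rot: [-0.134, -3.13, -0.006]
contact_force: [-0.4, 0.1, 0.9]
opening: 0.0603
grip_force: 0.0
```

{"api": "carry_out", "payload": {
  "rows": [
    [0, 0, 0, 0, 0, -0.1, -0.4],
    [0, 0, 0, 0.0, -0.1, -0.25, -0.4],
    [0, 0, 0, 0.0, -0.2, -0.3, -0.4],
    [0, 0, 0, 0.0, -0.4, -0.3, -0.4],
    [0, 0, 0, 0.0, -0.4, -0.3, -0.4]
  ]
}}

```text
t: 10.9
tool_pos: [0.5735, -0.2845, 0.2329]
tool_rot: [0.14, 3.137, -0.003]
contact_force: [-0.5, 0.6, -0.2]
opening: 0.0595
grip_force: 0.0
```

Run:
```python
from h import *
import sys
np.set_printoptions(precision=4,suppress=True,linewidth=200,threshold=sys.maxsize)
c=snap("top","t5.pkl"); a=snap("scene","s5.pkl")
cv2.imwrite("pics/t5.png",np.vstack([cv2.resize(c["img"][160:265,195:365],(800,494),interpolation=2)[:330],cv2.resize(a["img"][190:230,306:356],(800,640),interpolation=2)[200:470]]))
h=c["img"][:,:,2].astype(float)
def cross(line,th,rev=False):
    r=range(len(line)-1); r=reversed(r) if rev else r
    for i in r:
        p,q=line[i],line[i+1]
        if (p-th)*(q-th)<0: return i+(th-p)/(q-p)
def fit(n,P,z):
    X=np.array([onz(c,u,v,z)[:2] for u,v in P if v is not None and u is not None]); vx,vy,x,y=cv2.fitLine(X.astype(np.float32),cv2.DIST_HUBER,0,.01,.01).ravel(); print(n,x,y,np.degrees(np.arctan2(vy,vx)),len(X))
def col(u,v0,v1,th,rev):
    r=cross(h[v0:v1,u],th,rev); return (u,None if r is None else v0+r)
fit("bd +x",[col(u,205,228,130,False) for u in list(range(242,253))+list(range(285,300))],.096)
fit("bd -x",[col(u,240,262,130,True) for u in list(range(242,250))+list(range(284,300))],.08)
fit("hd +x",[col(u,215,229,130,False) for u in range(208,230)],.096)
fit("hd -x",[col(u,228,245,130,True) for u in range(208,230)],.08)
fit("rs +x",[col(u,200,214,130,False) for u in range(260,277)],.08)
fit("rs -x",[col(u,250,265,130,True) for u in range(257,273)],.0)
print(c["img"][214:256:2,300:312,0]); print(h[220:240:2,196:212])
plan((.45,.2,.2),-6)
```

```text
bd +x 0.49094197 0.09044576 82.70873 26
bd -x 0.37118444 0.048994895 82.78698 23
hd +x 0.47248152 0.24888627 82.9718 22
hd -x 0.43590432 0.25610277 82.88292 22
rs +x 0.52803224 0.083007134 83.97266 16
rs -x 0.3512062 0.1045396 83.78784 15
[[ 65  67  76  72  66  54  50  54  53  49  52  65]
 [ 66  67  71  72  79  75  70  88  75  59  65  68]
 [ 67  67  76  68  48  42  54  75  67  50  61  67]
 [ 82  68  53  50  42  44  66  79  65  51  55  62]
 [121 120 112 108 102  82  73 111 163 176 167 136]
 [119 117 119 118 115  92 107 184 229 243 246 244]
 [121 122 121 119 114 107 159 214 224 211 207 226]
 [118 117 117 118 113 146 206 228 214 200 208 218]
 [121 119 120 119 143 199 224 219 216 230 245 250]
 [114 116 116 116 153 204 217 227 225 211 213 226]
 [114 116 115 118 158 205 223 221 194 159 157 174]
 [115 114 113 134 187 214 221 228 229 222 218 208]
 [105 106 107 129 184 218 222 226 237 243 246 245]
 [103 105 102  96 105 131 148 162 189 212 228 236]
 [105 105 101  84  57  42  46  48  65  95 123 145]
 [105 106  97  86  78  68  47  35  31  33  48  50]
 [106 110 103  80  63  64  64  57  54  64  58
[... 518 characters left out ...]
30. 232. 229. 229. 228.]
 [ 60.  64.  71.  95. 159. 204. 207. 173. 126. 123. 169. 210. 219. 220. 219. 220.]
 [ 59.  58.  49.  58. 113. 179. 204. 210. 209. 205. 212. 223. 220. 218. 219. 219.]
 [ 65.  62.  70.  78.  75.  82. 113. 143. 160. 158. 164. 172. 178. 182. 189. 192.]
 [ 69.  71.  74.  70.  68.  54.  44.  52.  60.  63.  60.  58.  58.  58.  71.  84.]
 [ 63.  55.  56.  57.  45.  36.  52.  63.  71.  78.  75.  61.  48.  45.  60.  68.]
 [ 66.  50.  54.  60.  47.  40.  57.  65.  76.  90.  75.  60.  50.  52.  66.  59.]]
turn [ 0.0004 -0.0004  0.0052] shift [0.5511 1.5634 0.1059] | pos [ 0.5734 -0.2818  0.231 ] q [-0.57  0.09  1.58  0.    1.48 -2.06] F [ 0.   1.3 -1.1] op 0.0596 grip 0.0 t 11.0
```

View pics/t5.png

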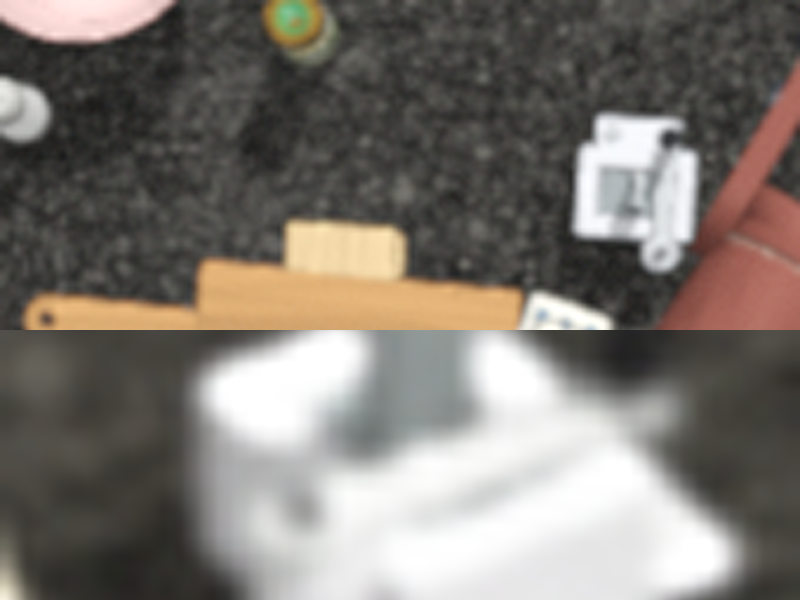

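The lever lies shut across the block shoulder: top crop, from pivot (660,255) to knob (670,140). On the board, tip is about (0.417,-0.043), yaw is about -7.2°, and the handle grip point is about (0.457,0.27). Travel should be about 80 mm.

{"api": "carry_out", "payload": {
  "rows": [
    [0, 0, 0.24, 0.22, 0.8, 0.05, -1],
    [0, 0, 0.24, 0.22, 0.8, 0.05, -1],
    [0, 0, 0.24, 0.22, 0.8, 0.05, -1],
    [0, 0, 0.24, 0.22, 0.8, 0.05, -1],
    [0, 0, 0.24, 0.22, 0.8, 0.05, -1]
  ]
}}

```text
t: 11.5
tool_pos: [0.5283, -0.0374, 0.216]
tool_rot: [-1.255, -2.878, -0.001]
contact_force: [0.5, 0.1, -0.2]
opening: 0.0853
grip_force: 0.0
```

Run:
```python
from h import *
c=load("t5.pkl"); print(onz(c,304,237,.096))
plan((.48,.17,.2),-97.2)
```

```text
[ 0.41787318 -0.04279771  0.096     ]
turn [-0.0003 -0.0006  0.2782] shift [0.616  0.3524 0.0546] | pos [ 0.5283 -0.0374  0.216 ] q [-0.21 -0.17  1.85  0.    1.46 -0.96] F [ 0.5  0.1 -0.2] op 0.0853 grip 0.0 t 11.5
```

{"api": "carry_out", "payload": {
  "rows": [
    [0, 0, 0.24, 0.616, 0.352, 0.05, -1],
    [0, 0, 0.24, 0.616, 0.352, 0.05, -1],
    [0, 0, 0.24, 0.616, 0.352, 0.05, -1],
    [0, 0, 0.24, 0.616, 0.352, 0.05, -1],
    [0, 0, 0.24, 0.616, 0.352, 0.05, -1]
  ]
}}

```text
t: 12.0
tool_pos: [0.478, 0.1696, 0.201]
tool_rot: [-2.154, -2.284, 0.001]
contact_force: [1.5, 0.2, 0.5]
opening: 0.0853
grip_force: 0.0
```

Run:
```python
from h import *
plan((.457,.2695,.15),-97.2)
```

```text
turn [-0.0007 -0.0003  0.0587] shift [ 0.3364 -0.05    0.1705] | pos [0.478  0.1696 0.201 ] q [ 0.19 -0.21  1.91  0.    1.44  0.13] F [1.5 0.2 0.5] op 0.0853 grip 0.0 t 12.0
```

{"api": "carry_out", "payload": {
  "rows": [
    [0, 0, 0.04, 0.336, -0.05, 0.1, -1],
    [0, 0, 0.04, 0.336, -0.05, 0.17, -1],
    [0, 0, 0.04, 0.336, -0.05, 0.17, -1],
    [0, 0, 0.04, 0.336, -0.05, 0.17, -1],
    [0, 0, 0.04, 0.336, -0.05, 0.17, -1]
  ]
}}

```text
t: 12.5
tool_pos: [0.4591, 0.2656, 0.1512]
tool_rot: [2.29, 2.15, -0.001]
contact_force: [0.4, -0.3, 0.1]
opening: 0.0858
grip_force: 0.0
```

Run:
```python
from h import *
plan((.457,.2695,.069),-97.2)
a=snap("scene","s6.pkl"); P=proj(a,[.457,.27,.1])[0].astype(int)
cv2.imwrite("pics/s6.png",cv2.resize(a["img"][P[1]-30:P[1]+45,P[0]-30:P[0]+70],(800,600),interpolation=2))
```

```text
turn [-0.0001  0.0002  0.0199] shift [ 0.0127 -0.0077  0.2741] | pos [0.4591 0.2656 0.1512] q [ 0.38 -0.11  1.91 -0.    1.34  0.45] F [ 0.4 -0.3  0.1] op 0.0858 grip 0.0 t 12.5
```

View pics/s6.png

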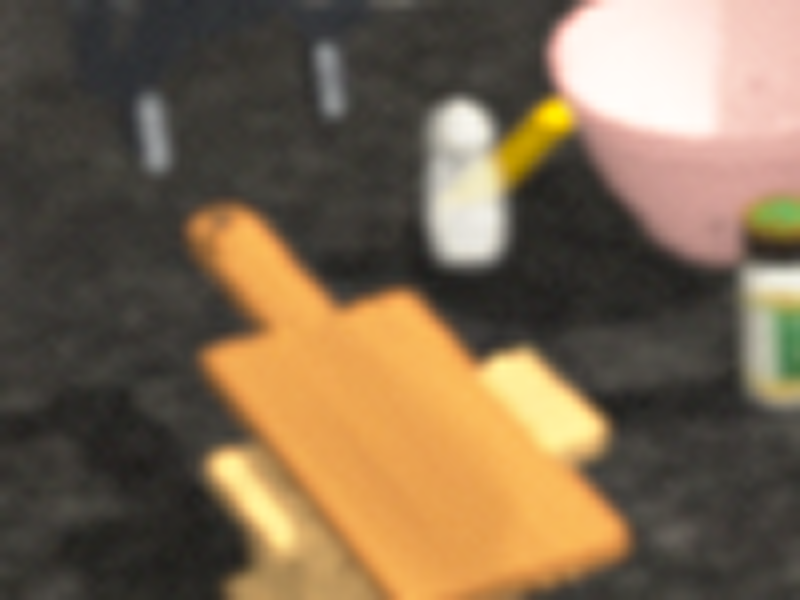

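The pads at crop (153,130) and (330,80) straddle the handle at (265,265), and the shaker at (465,200) is clear. I'm descending to grip.

{"api": "carry_out", "payload": {
  "rows": [
    [0, 0, 0.02, 0.012, -0.008, 0.08, -1],
    [0, 0, 0.02, 0.012, -0.008, 0.17, -1],
    [0, 0, 0.02, 0.012, -0.008, 0.272, -1],
    [0, 0, 0.02, 0.012, -0.008, 0.272, -1],
    [0, 0, 0.02, 0.012, -0.008, 0.272, -1]
  ],
  "force": 25
}}

```text
t: 13.05
tool_pos: [0.4581, 0.2686, 0.0705]
tool_rot: [2.36, 2.074, 0.001]
contact_force: [-0.2, -0.5, 0.3]
opening: 0.0854
grip_force: 0.0
```

Run:
```python
from h import *
plan((.457,.2695,.069),-97.2)
```

```text
turn [ 0.0002 -0.0001 -0.001 ] shift [ 0.0025 -0.004   0.0051] | pos [0.4581 0.2686 0.0705] q [ 0.39 -0.01  1.96 -0.    1.19  0.52] F [-0.2 -0.5  0.3] op 0.0854 grip 0.0 t 13.1
```

{"api": "carry_out", "payload": {
  "rows": [
    [0, 0, 0, 0.002, -0.003, 0.005, 0],
    [0, 0, 0, 0.002, -0.003, 0.005, 0.3],
    [0, 0, 0, 0.002, -0.003, 0.005, 1],
    [0, 0, 0, 0.002, -0.003, 0.005, 1],
    [0, 0, 0, 0.002, -0.003, 0.005, 1]
  ],
  "force": 40
}}

```text
t: 13.55
tool_pos: [0.457, 0.2704, 0.0688]
tool_rot: [2.357, 2.076, 0.002]
contact_force: [0.1, 1.3, 2.0]
opening: 0.0334
grip_force: 46.3
```

{"api": "carry_out", "payload": {
  "rows": [
    [0, 0, 0, 0, 0, 0, 1],
    [0, 0, 0, 0, 0, 0, 1],
    [0, 0, 0, 0, 0, 0, 1]
  ]
}}

```text
t: 13.85
tool_pos: [0.4569, 0.2704, 0.0685]
tool_rot: [2.357, 2.076, 0.002]
contact_force: [0.7, 1.4, 2.8]
opening: 0.0333
grip_force: 46.4
```

Run:
```python
from h import *
from station import get_obs
p=get_obs()["tool_pos"]
plan((p[0]-.008,p[1]-.0796,p[2]),-97.2)
```

```text
turn [ 0.0003 -0.0002 -0.0004] shift [-2.666e-01  7.100e-03 -2.000e-04] | pos [0.4569 0.2704 0.0685] q [ 0.39 -0.01  1.96  0.    1.19  0.52] F [0.7 1.4 2.8] op 0.0333 grip 46.4 t 13.8
```

{"api": "carry_out", "payload": {
  "rows": [
    [0, 0, 0, -0.03, 0.001, 0, 1],
    [0, 0, 0, -0.06, 0.002, 0, 1],
    [0, 0, 0, -0.09, 0.002, 0, 1],
    [0, 0, 0, -0.12, 0.003, 0, 1],
    [0, 0, 0, -0.15, 0.004, 0, 1]
  ]
}}

```text
t: 14.35
tool_pos: [0.4524, 0.225, 0.0688]
tool_rot: [-2.358, -2.075, -0.003]
contact_force: [0.8, 6.2, 6.4]
opening: 0.0336
grip_force: 46.8
```

{"api": "carry_out", "payload": {
  "rows": [
    [0, 0, 0, -0.03, 0.001, 0, 1],
    [0, 0, 0, -0.06, 0.002, 0, 1],
    [0, 0, 0, -0.08, 0.002, 0, 1],
    [0, 0, 0, -0.09, 0.002, 0, 1],
    [0, 0, 0, -0.09, 0.002, 0, 1]
  ]
}}

```text
t: 14.85
tool_pos: [0.4499, 0.1981, 0.0692]
tool_rot: [2.359, 2.074, 0.004]
contact_force: [0.1, 3.8, 7.9]
opening: 0.033
grip_force: 47.0
```

Run:
```python
from h import *
import sys
np.set_printoptions(precision=4,suppress=True,linewidth=200,threshold=sys.maxsize)
plan((.449,.1908,.0685),-97.2)
c=snap("top","t7.pkl"); a=snap("scene","s7.pkl")
cv2.imwrite("pics/t7.png",np.vstack([cv2.resize(c["img"][180:260,280:360],(600,600),interpolation=2)]))
print(c["img"][220:262:2,310:334,0])
print(c["img"][220:262:2,310:334,2])
```

```text
turn [ 0.0006 -0.0005 -0.0008] shift [-0.0245  0.0001  0.0024] | pos [0.4499 0.1981 0.0692] q [ 0.26 -0.11  2.06  0.    1.19  0.39] F [0.1 3.8 7.9] op 0.033 grip 47.0 t 14.8
[[ 58  63  56  50  42  49  46  44  51  51  42  44  41  41  41  43  45  43  46  51  60  53  53  53]
 [ 97  92  91  88  88  84  80  73  70  58  47  52  57  56  51  52  54  53  44  39  35  34  43  45]
 [120 123 121 120 121 119 116 117 117 117 116 117 123 121 119 109  88  63  43  40  35  39  44  55]
 [124 124 123 123 123 123 124 121 120 120 120 120 118 121 117 113  82  49  41  39  42  40  40  56]
 [120 121 122 121 121 120 123 120 120 124 120 120 120 122 121 114  86  48  37  41  46  51  52  61]
 [120 122 120 122 121 121 119 119 118 120 117 118 117 119 117 108  89  74  73  77  88  82  78  87]
 [111 112 113 115 118 118 119 120 119 120 121 119 122 122 117 100  79  69  66  68  78  68  51  50]
 [106 106 105 105 106 106 113 116 117 117 114 115 117 117 112  91  65  62  64  59  47  51  62  67]
 [106 107 108 107 107 107 109 108 113 115 114 116 117 116 112  89  71  67  54  45  52  61  77  84]
 [106 105 104 105 106 104 103 106 1
[... 2533 characters left out ...]
6  53]
 [209 210 209 209 209 210 209 210 210 209 209 210 210 200 155  89  66  71  80  86  91  81  69  58]
 [213 213 212 212 213 213 213 212 213 212 212 214 212 190 141  79  58  61  72  79  83  84  82  67]
 [217 218 220 221 221 222 221 220 221 221 221 222 218 186 122  62  58  67  63  55  58  62  71  70]
 [128 135 140 147 157 167 171 176 185 193 198 201 197 159 101  76  67  57  58  62  73  76  80  69]
 [ 57  50  44  38  38  38  58 118 170 191 190 180 162 131 107  84  65  57  60  67  69  66  60  54]
 [ 51  46  42  42  49  56 100 179 219 230 227 223 216 205 185 147  96  62  60  75  84  79  75  76]
 [ 53  40  32  30  37  44  74 161 221 240 243 241 237 230 221 209 170 111  74  70  75  79  77  66]]
```

View pics/t7.png

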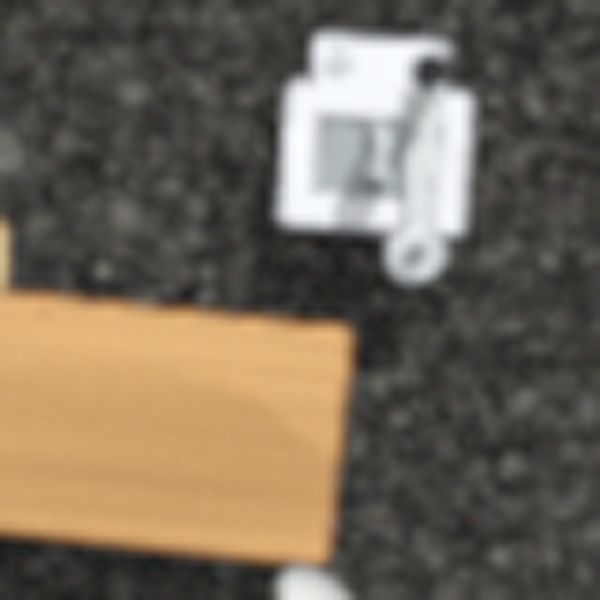

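Run:
```python
from h import *
np.set_printoptions(precision=4,suppress=True,linewidth=200)
c=load("t7.pkl"); tip=onz(c,325.1,238.5,.096); print("tip",tip)
g=cv2.cvtColor(c["img"],cv2.COLOR_BGR2GRAY); print(g[194:208,320:340])
e1=onz(c,326.2,226,.096);e2=onz(c,323.9,252,.096);print("front edge yaw",np.degrees(np.arctan2(*(e1-e2)[[1,0]])))
a=load("s7.pkl"); ga=cv2.cvtColor(a["img"],cv2.COLOR_BGR2GRAY)
for f in(4.9,5.6,6.1):
    n=np.array([np.sin(np.radians(f)),np.cos(np.radians(f))]); print(f,n@tip[:2]-n@[.549,-.136])
print(onz(c,330.5,200.2,.1), proj(c,[.549,-.136,.1]))
```

```text
tip [ 0.4109 -0.116   0.096 ]
[[249 245 238 235 235 237 238 240 240 240 243 242 235 211 176 166 182 209 223 239]
 [248 237 212 196 196 199 201 205 207 214 221 218 205 184 166 169 195 219 227 239]
 [249 235 200 173 173 177 171 166 161 173 191 188 167 153 149 173 209 223 221 234]
 [250 235 201 177 179 182 181 175 159 166 202 200 170 143 144 177 213 223 213 230]
 [250 233 200 182 182 183 184 178 156 157 201 207 176 141 153 190 217 223 215 231]
 [250 231 199 182 183 183 183 177 152 151 196 202 169 142 173 209 226 228 222 234]
 [249 230 200 184 182 183 183 173 151 157 193 190 157 151 195 219 229 231 228 237]
 [247 226 199 186 183 183 180 163 151 165 196 187 154 158 206 225 230 232 231 240]
 [248 226 199 188 183 182 172 152 151 172 199 191 163 165 209 226 228 230 233 242]
 [248 227 200 185 183 180 161 140 138 158 184 187 175 170 208 225 225 222 231 242]
 [247 226 197 186 184 174 151 133 120 118 140 166 170 169 207 225 224 216 230 244]
 [247 230 215 210 205 181 153 139 130 127 141 171 175 170 207 225 224 219 230 244]
 [248 245 242 241 229 198 171 164 161 166 188 206 202 185 211 226 226 224 234 244]
 [249 249 249 246 226 198 188 185 186 198 227 240 236 212 216 227 225 225 236 245]]
front edge yaw -6.531616987616524
4.9 0.008169430943349806
5.6 0.006466363983550841
6.1 0.005249281832613084
[ 0.5435 -0.1382  0.1   ] [[329.8396 198.6555]]
```

{"api": "carry_out", "payload": {
  "rows": [
    [0, 0, 0, -0.01, 0, 0, 1],
    [0, 0, 0, -0.02, 0.001, 0, 1],
    [0, 0, 0, -0.026, 0.001, 0, 1],
    [0, 0, 0, -0.026, 0.001, 0, 1],
    [0, 0, 0, -0.026, 0.001, 0, 1]
  ]
}}

```text
t: 15.45
tool_pos: [0.4493, 0.1908, 0.0693]
tool_rot: [2.359, 2.075, 0.004]
contact_force: [0.6, 4.5, 8.2]
opening: 0.0331
grip_force: 47.0
```

Run:
```python
from h import *
np.set_printoptions(precision=4,suppress=True,linewidth=200)
plan((.449,.1908,.0685),-97.2)
c=snap("top","t8.pkl")
def edge(v):
    l=c["img"][v,318:338,2].astype(float); i=[k for k in range(len(l)-1) if l[k]>=145>l[k+1]][0]; return 318+i+(l[i]-145)/(l[i]-l[i+1])
u=np.mean([edge(v) for v in range(236,243)])-.15; tip=onz(c,u,239,.096); r=onz(c,330.5,199.6,.1); print(u,tip,r)
for f in(4.9,5.6,6.1):
    n=np.array([np.sin(np.radians(f)),np.cos(np.radians(f))]); print(f,n@(tip[:2]-[.549,-.136]),n@(tip[:2]-r[:2]))
a=snap("scene","s8.pkl")
i1=cv2.resize(a["img"][140:240,230:370],(700,500),interpolation=2); cv2.imwrite("pics/s8.png",i1)
```

```text
turn [ 0.0006 -0.0006 -0.0008] shift [-0.     -0.001   0.0028] | pos [0.4493 0.1908 0.0693] q [ 0.25 -0.12  2.07  0.    1.19  0.38] F [0.6 4.5 8.2] op 0.0331 grip 47.0 t 15.4
327.0612061768954 [ 0.409  -0.1227  0.096 ] [ 0.5456 -0.1382  0.1   ]
4.9 0.0012654320119317084 0.0037584236618766424
5.6 -0.00045324343318412636 0.002078177752380048
6.1 -0.0016808422899319193 0.0008777975645511166
```

View pics/s8.png

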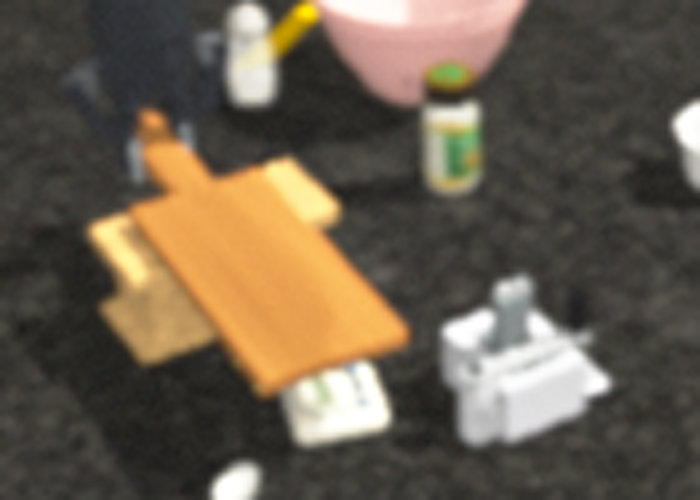

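The board is flat on the riser, the lever is shut, and the timer at crop (335,400), jar and shaker are untouched. The tip is about 1 mm short of the ridge line, so one small nudge and then hand in.

{"api": "carry_out", "payload": {
  "rows": [
    [0, 0, 0, -0.003, 0, 0, 1],
    [0, 0, 0, -0.003, 0, 0, 1],
    [0, 0, 0, -0.003, 0, 0, 1],
    [0, 0, 0, -0.003, 0, 0, 1],
    [0, 0, 0, -0.003, 0, 0, 1]
  ]
}}

```text
t: 16.05
tool_pos: [0.4492, 0.1901, 0.0694]
tool_rot: [-2.359, -2.075, -0.005]
contact_force: [0.7, 5.1, 7.1]
opening: 0.0332
grip_force: 47.0
```

```bash
python3 -c "
from station import finish_job
print(finish_job())"
```

```text
the job is handed in; nothing more can be done
None
```

I handed the job in at about 16 s, but it returned no verdict: the block is seated, the lever is shut, and the gripper holds the board by its handle, with its end within about 3 mm of the ridge line by my camera estimates.

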